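Lock the card stand and hold a spring clip open around the card

ROBOT

A 7-joint arm with a two-finger parallel gripper is mounted at the origin on the work surface. World frame = base frame: x ahead of the robot, y to its left, z up, the work surface at z = 0. Lengths are in m, angles in rad, forces in N, time in s.
With the tool pointing down it reaches from about 0.425 to 0.925 m from the base axis. Payload 6.8 kg.
Tool frame: the origin (TCP) lies midway between the tips of the shut fingers; the grasp point (between the pads) lies 19 mm behind it; z points along the fingers, y is the line along which they close (so a half turn about z gives the same grasp; the last joint's range is limited). The gripper opens to 88 mm and grips with 3 to 60 N. Pads are 20 mm wide; open, the fingers measure 115 mm over their backs; the gripper's body (75 mm by 178 mm) begins 61 mm behind the grasp point.
Start: joints at [1.091, 0.477, 0.022, 1.555, -0.011, 1.109, -0.083], TCP at [0.245, -0.629, 0.223] pointing down, gripper open.
Joint ranges: [-2.96, 2.96], [-0.34, 2.1], [-1.41, 1.46], [0.24, 2.44], [-1.37, 4.51], [0.17, 1.92], [-2.96, 2.96]. Speed limits (rad/s): [2.39, 2.39, 3.14, 3.14, 3.14, 3.14, 3.14].

INTERFACE

Orientations are given as [roll, pitch, yaw] about the fixed x, y, z axes, in that order (R = Rz(yaw) Ry(pitch) Rx(roll)).
In Python, from workcell import status, capture, job gives the robot as it stands.
- The arm moves only by the shell command python3 -m handwheel 'ROWS' [FORCE]. ROWS is a JSON object whose one key "rows" holds a list of rows, each an object of numbers: "wx", "wy", "wz": the turn, a rotation vector about the tool's x, y, z in rad; "dx", "dy", "dz": the shift along the tool's x, y, z in m; "grip": the opening, from 0 (shut) to 1 (fully open). In form: {"rows": [{"wx": .., "wy": .., "wz": .., "dx": .., "dy": .., "dz": .., "grip": ..}, ...]}. A call has 1 to 5 rows; each row shifts and turns the commanded pose from where the row before left it, along the tool's axes as they then stand; what a row does not reach is not made up. A row lasts 1/8 s, in which the tool goes at most 62.5 mm and 10.7 degrees, less where a joint would pass 70% of its speed; a pose out of reach is approached as far as the arm can. A call with a gripper value outside its range is refused whole. The fingers move at their own pace and stop on an object; FORCE is the grip in N (left out, the last holds). Time passes only in rows, so rows that do not move let the fingers close. It gives the time, the measured TCP pose, the force, the opening and the grip force at its end, in the units of the state.
- status.get_state(): the state, without advancing time (a new reading comes with each control period).
- capture(name): name is "scene" or "top" or "wrist"; returns a dict with "frame" (400x640x3 uint8, red, green, blue), "mtx" (3x3 intrinsics, pixels), "rvec" (rotation vector, rad) and "tvec" (3), from world to camera coordinates, as OpenCV has them. Camera axes: x right, y down, z forward; pixel columns grow to the right and rows downward; lengths in m; the calibration is good to about 2 mm. A picture is of the moment at which its call begins. There is no depth.
- job.sign_off(): hands the job in; it is judged then, once.
The state is a dict: "t": time; "joints": joint angles; "dq": joint speeds; "joint_torque": joint torques, N m; "eef_pos": TCP position; "eef_rot": TCP orientation; "wrist_force": force on the tool from outside, world axes, zero at the start; "ft_torque": the same for the moment, N m; "opening": finger opening in m; "gripper_force": force on a finger pad.
Only numpy, scipy, OpenCV 4.12 (cv2) and the standard library are available. Lean on these libraries where they do the work, as an engineer would, in place of code of your own. Each camera call takes 0.05 s, during which the arm holds its last target. There are 200 camera calls.

TASK

Lock the card stand by turning its cam knob until the pointer lines up with the raised index mark, then let go of the knob. Then pick up the big grey spring clip, which stands on its jaws on the bench, by squeezing its two levers together, carry it to the card and lower it so that the wide-open jaws sit squarely astride the card's top edge, one jaw either side, without touching the card or stand. Finish still holding the clip squeezed open there, the jaws a centimetre or more below the card's edge; do not knock the clip hard against the stand, and leave the jar, the dipper and the brush alone.

Things in the scene. Friction and masses are not known exactly. Their poses are not given: they have to be found in the camera images.
- stand: Fixed card stand: grey block 100 (x) x 280 (y) x 22 mm high, origin under its centre, z up, yaw within 0.3, on either side of the bench. A stiff white card stands on it along y: 110 mm wide, 3 mm thick (x), centred at x 0, y -55 mm, top edge 95 mm above the bench. Clamp bars at its foot reach 34 mm above the bench. Cam knob at x 0, y +85 mm.
- card_top (a point): Middle of the card's top edge, 95 mm above the bench; axes as the stand's: y along the card's edge, x through its thickness, z up.
- knob (a joint): Cam knob angle in rad, growing clockwise seen from above, range 0 to 1.95, stays where left (friction 0.03 N m). At 0 the white pointer nose points along the stand's +x; at 1.571 along the stand's -y, towards the card, in line with the raised black index mark on the block. Starts between 0.2 and 0.9.
- knob_grip (a point): On the black knob's vertical axis, 46 mm above the bench, mid-height of its bar grip: bar 14 mm thick, 44 mm long, from 32 to 56 mm above the bench, in line with the pointer; under it a disc 48 mm across. Axes turn with the knob; x is the pointer's direction. A white line marks the pointer half of the bar's top.
- clip: Spring clip, two hinged halves, 60 g, upright on its closed jaws; this body is the half on its -x side. Origin: middle of the closed jaw tips, on the bench. y: hinge axis; z up. 45 mm wide (y), 84 mm high; levers run from the hinge (42 mm up) to the top, 44 mm across (x) when closed, parallel and 24 mm across when squeezed fully. Squeeze them along x to open the jaws (16 mm thick closed).
- clip_lever (a joint): Opening angle between the clip's two halves in rad: 0 closed, 0.44 fully open at its stop (jaw tips then 18 mm apart). Each half turns by half of it. The spring takes about 3 N on the levers to start opening and 9 N fully open.
- clip_hinge (a point): Centre of the clip's hinge, midway between the levers, 42 mm above the jaw tips.
- clip_jaw0 (a point): Inner edge of the tip of the jaw of clip (its -x half), mid-width.
- clip_jaw1 (a point): Inner edge of the tip of the other jaw (the +x half), mid-width; coincides with clip_jaw0 when closed.
- jar: Glass jar with twist cap, 72 mm across, 95 mm high, origin under its centre. Leave alone.
- dipper: Red plastic dipper, cup 96 mm across and 65 mm high with a handle reaching 165 mm along its y axis; origin under the cup. Leave alone.
- brush: Hand brush standing on its bristles, 55 x 150 x 44 mm, long in y, origin under its centre. Leave alone.

How it is judged:
By the outcome, as a careful person would: the job done as asked, in the order asked, and still so for the second after the job is handed in, while the arm keeps its last pose, push and grip.
It also fails if it takes over 51 s, if anything falls off the work surface, if the arm or the gripper's body presses on something with over 40 N, if the wrist force passes 120 N, or if a joint passes its speed limit or range.

## Working session

There is one attempt and no reset: what is moved stays moved. The work goes in short steps, Python scripts to look and compute and a shell command to move; the robot and the scene stay as the last step left them, time stands still between calls to the robot, and variables do not carry over. Pictures are saved under pics/ and viewed, at most 10 in all, crops included, and the job is handed in when it is done.

```bash
mkdir -p pics; ls; cat > h.py <<'E'
import numpy as np, cv2, pickle
from workcell import status, capture, job
def snap(n,tag):
    c=capture(n); cv2.imwrite(f'pics/{tag}.png',c['frame'][:,:,::-1]); pickle.dump(c,open(f'pics/{tag}.pkl','wb')); return c
def load(tag): return pickle.load(open(f'pics/{tag}.pkl','rb'))
def proj(c,P): return cv2.projectPoints(np.float64(P).reshape(-1,1,3),c['rvec'],c['tvec'],c['mtx'],None)[0].reshape(-1,2)
def ray(c,uv):
    R=cv2.Rodrigues(np.float64(c['rvec']))[0]; o=-R.T@np.ravel(c['tvec'])
    d=R.T@np.linalg.inv(c['mtx'])@np.r_[uv,1]; return o,d/np.linalg.norm(d)
def onz(c,uv,z):
    o,d=ray(c,uv); return o+d*(z-o[2])/d[2]
def tri(obs):
    A=np.zeros((3,3));b=np.zeros(3)
    for c,uv in obs:
        o,d=ray(c,uv);M=np.eye(3)-np.outer(d,d);A+=M;b+=M@o
    return np.linalg.solve(A,b)
E
python3 - <<'E'
from h import *
s=status.get_state(); print({k:np.round(v,3) for k,v in s.items()})
for n in ('scene','top','wrist'):
    c=snap(n,n+'0'); print(n,np.round(ray(c,c['mtx'][:2,2]),3).tolist(), c['mtx'][0,0])
E
```

```text
pics
{'t': np.float64(0.0), 'joints': array([ 1.091,  0.478,  0.022,  1.556, -0.012,  1.109, -0.083]), 'dq': array([-0.001,  0.001,  0.001,  0.002,  0.   ,  0.   ,  0.002]), 'joint_torque': array([ 0.0000e+00, -5.8286e+01,  1.5340e+00, -2.7261e+01, -5.4000e-02,
        1.7000e-02,  0.0000e+00]), 'eef_pos': array([ 0.245, -0.628,  0.222]), 'eef_rot': array([-3.14 ,  0.   ,  0.372]), 'wrist_force': array([0.921, 0.543, 0.48 ]), 'ft_torque': array([-0.068, -0.009,  0.019]), 'gripper_force': np.float64(0.0), 'opening': np.float64(0.088)}
scene [[1.135, 0.071, 0.704], [-0.628, -0.061, -0.776]] 408.10874401272946
top [[0.502, 0.004, 0.964], [0.154, 0.021, -0.988]] 399.6242263491178
wrist [[0.318, -0.601, 0.384], [-0.263, -0.101, -0.959]] 315.18221463303274
```

```bash
python3 -c "
import cv2,numpy as np
a=cv2.imread('pics/scene0.png');b=cv2.imread('pics/top0.png')
cv2.imwrite('pics/s0.png',cv2.resize(a,(800,500)));cv2.imwrite('pics/t0.png',cv2.resize(b,(800,500)))"
```

```text
(no output)
```

View pics/scene0.png

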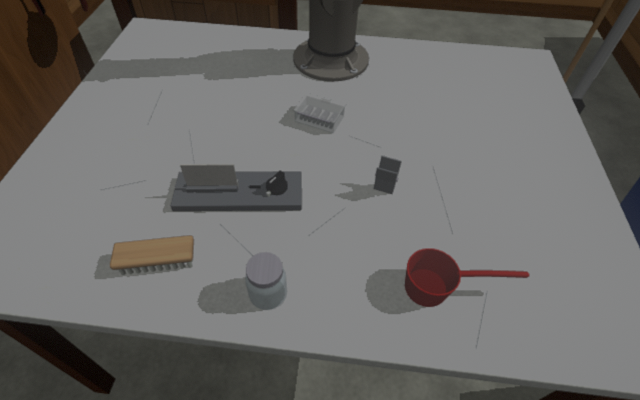

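View pics/top0.png

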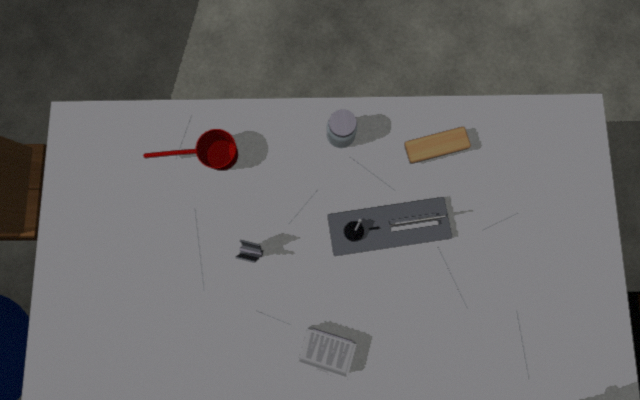

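Scene view: stand at (240,190) with its card to the left and knob at (275,185), clip at (388,175), dipper, jar and brush nearer the camera. Top view: stand at (390,227), knob at (354,231), clip at (250,250). Next I'll enlarge these and check the calibration against the geometry.

```bash
python3 - <<'E'
from h import *
s,t=load('scene0'),load('top0')
print(proj(s,[[0,0,0],[.245,-.629,.223]]),proj(t,[[0,0,0],[.245,-.629,.223]]))
print('knob',onz(t,(354,231),.04),onz(s,(277,184),.04)); print('clip',onz(t,(250,250),.05),onz(s,(388,175),.04))
def crop(c,x,y,w,h,k):
    i=c['frame'][y:y+h,x:x+w,::-1]; i=cv2.resize(i,None,fx=k,fy=k,interpolation=cv2.INTER_CUBIC)
    return cv2.convertScaleAbs(i,alpha=1.8)
A=np.hstack([crop(t,322,190,140,70,4),crop(t,225,230,50,70,4)[:280]])
B=np.hstack([crop(s,165,150,140,65,4),crop(s,365,145,50,65,4)])
o=np.vstack([A,B]); print(o.shape); cv2.imwrite('pics/z0.png',o)
E
```

```text
[[330.9686871   58.87753478]
 [ 64.16626144  10.14581597]] [[326.55312465 487.37140322]
 [696.50351108 405.95157005]]
knob [ 0.55678326 -0.06898629  0.04      ] [ 0.56471795 -0.06652136  0.04      ]
clip [0.51495145 0.16854051 0.05      ] [0.50570292 0.17219072 0.04      ]
(540, 760, 3)
```

View pics/z0.png

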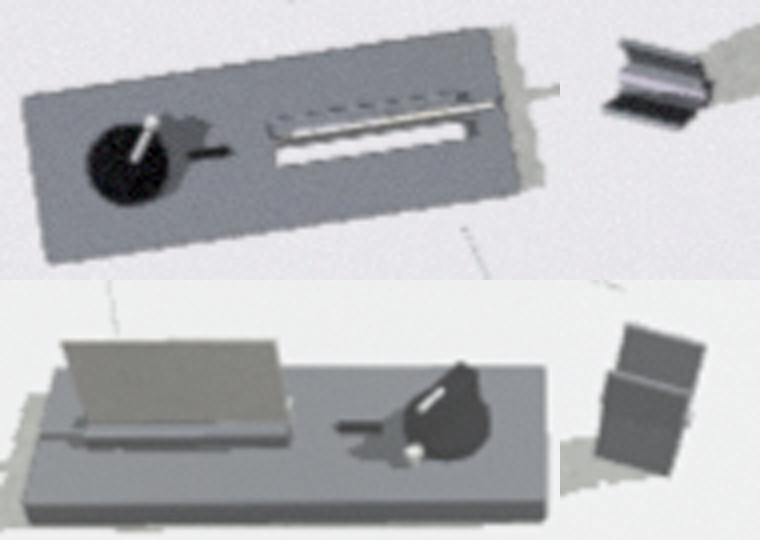

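The zoomed views give the block corners, the card's top edge, the knob's white line (pointing about 30° clockwise of stand +x), the index mark, and the clip's lever tops. Next: a least-squares fit.

```bash
cat > fit.py <<'E'
from h import *
from scipy.optimize import least_squares
s,t=load('scene0'),load('top0')
T=lambda l,ox=0,Ox=322,Oy=190,oy=0: [(Ox+(x-ox)/4-.375,Oy+(y-oy)/4-.375) for x,y in l]
# stand: top corners (x,y) signs
ctop=T([(22,98),(490,27),(522,192),(48,263)]); ptop=[(.05,.14),(.05,-.14),(-.05,-.14),(-.05,.14)]
cs=T([(55,367),(546,367),(546,501),(25,501)],0,165,150,280); ps=[(-.05,-.14),(-.05,.14),(.05,.14),(.05,-.14)]
cardt=T([(293,137),(495,103)]); cards=T([(62,342),(275,342)],0,165,150,280)
pc=[(0,0),(0,-.11)]; pcs=[(0,-.11),(0,0)]
def W(p,P,z):
    c,sn=np.cos(p[2]),np.sin(p[2]); return [(p[0]+c*x-sn*y,p[1]+sn*x+c*y,z) for x,y in P]
def r(p):
    h=p[3];H=p[4]
    return np.r_[(proj(t,W(p,ptop,h))-ctop).ravel(),(proj(s,W(p,ps,h))-cs).ravel(),(proj(t,W(p,pc,H))-cardt).ravel(),(proj(s,W(p,pcs,H))-cards).ravel()]
q=least_squares(r,[.56,-.15,.15,.02,.09],loss='soft_l1'); p=q.x
print('stand',p.round(4)); print(r(p).reshape(-1,2).round(1).tolist())
print('cardtop',np.round(W(p,[(0,-.055)],p[4]),4),'knob',np.round(W(p,[(0,.085)],.046),4))
a=onz(t,T([(134,160)])[0],.056);b=onz(t,T([(152,118)])[0],.056)
a2=onz(s,T([(420,409)],0,165,150,280)[0],.056);b2=onz(s,T([(442,391)],0,165,150,280)[0],.056)
for u,v in((a,b),(a2,b2)):
    d=v-u; print('line',u.round(3),v.round(3),'knob ang',p[2]-np.arctan2(d[1],d[0]))
# clip: lever top edges: far(+x) edge and near(-x)
k=T([(622,42),(706,60)],560,225,230)+T([(604,109),(684,128)],560,225,230)
m=T([(627,323),(706,345)],560,365,145,280)+T([(609,371),(690,394)],560,365,145,280)
print('clip top',[onz(t,x,.084).round(3).tolist() for x in k]); print('clip sc',[onz(s,x,.084).round(3).tolist() for x in m])
E
python3 fit.py
```

```text
stand [ 0.5695 -0.1538  0.14    0.0196  0.0917]
[[0.1, -0.4], [-0.1, -0.1], [0.4, 0.6], [0.1, 0.5], [-0.0, -0.0], [0.4, -0.4], [0.4, 0.3], [-1.5, 1.0], [-0.0, -0.5], [-0.5, 0.6], [-0.1, -0.0], [0.2, -0.2]]
cardtop [[ 0.5771 -0.2083  0.0917]] knob [[ 0.5576 -0.0697  0.046 ]]
line [ 0.559 -0.07   0.056] [ 0.583 -0.081  0.056] knob ang 0.5648051736926388
line [ 0.575 -0.08   0.056] [ 0.56  -0.07   0.056] knob ang -2.426170422636449
clip top [[0.536, 0.185, 0.084], [0.526, 0.138, 0.084], [0.5, 0.194, 0.084], [0.489, 0.15, 0.084]]
clip sc [[0.491, 0.151, 0.084], [0.502, 0.193, 0.084], [0.529, 0.142, 0.084], [0.54, 0.184, 0.084]]
```

```bash
python3 -m handwheel '{"rows":[{"dx":0.035,"dy":-0.029},{"dx":0.035,"dy":-0.029},{"dx":0.035,"dy":-0.029},{"dx":0.035,"dy":-0.029},{"dx":0.035,"dy":-0.029}]}'
python3 -m handwheel '{"rows":[{"dx":0.035,"dy":-0.029},{"dx":0.035,"dy":-0.029},{"dx":0.035,"dy":-0.029},{"dx":0.035,"dy":-0.029},{"dx":0.035,"dy":-0.029}]}'
```

```text
validation failed for argument at $.ro...
validation failed for argument at $.ro...
```

```bash
python3 -m handwheel '{"rows":[{"wx":0,"wy":0,"wz":0,"dx":0.035,"dy":-0.029,"dz":0,"grip":1},{"wx":0,"wy":0,"wz":0,"dx":0.035,"dy":-0.029,"dz":0,"grip":1},{"wx":0,"wy":0,"wz":0,"dx":0.035,"dy":-0.029,"dz":0,"grip":1},{"wx":0,"wy":0,"wz":0,"dx":0.035,"dy":-0.029,"dz":0,"grip":1},{"wx":0,"wy":0,"wz":0,"dx":0.035,"dy":-0.029,"dz":0,"grip":1}]}'
```

```text
t: 0.78
eef_pos: [0.3561, -0.4287, 0.2225]
eef_rot: [-3.141, 0.0, 0.372]
wrist_force: [0.5, -0.1, 0.4]
opening: 0.088
gripper_force: 0.0
```

```bash
python3 -m handwheel '{"rows":[{"wx":0,"wy":0,"wz":0.17,"dx":0.035,"dy":-0.029,"dz":0,"grip":1},{"wx":0,"wy":0,"wz":0,"dx":0.03961,"dy":-0.0226,"dz":0,"grip":1},{"wx":0,"wy":0,"wz":0,"dx":0.03961,"dy":-0.0226,"dz":0,"grip":1},{"wx":0,"wy":0,"wz":0,"dx":0.03961,"dy":-0.0226,"dz":0,"grip":1},{"wx":0,"wy":0,"wz":0,"dx":0.03961,"dy":-0.0226,"dz":0,"grip":1}]}'
```

```text
t: 1.4
eef_pos: [0.5156, -0.2691, 0.2225]
eef_rot: [-3.142, 0.0, 0.202]
wrist_force: [0.6, -0.5, 0.9]
opening: 0.0876
gripper_force: 0.0
```

```bash
python3 -m handwheel '{"rows":[{"wx":0,"wy":0,"wz":0,"dx":0.0162,"dy":-0.0373,"dz":0,"grip":1},{"wx":0,"wy":0,"wz":0,"dx":0.0162,"dy":-0.0373,"dz":0,"grip":1},{"wx":0,"wy":0,"wz":0,"dx":0.0162,"dy":-0.0373,"dz":0,"grip":1},{"wx":0,"wy":0,"wz":0,"dx":0.0162,"dy":-0.0373,"dz":0,"grip":1},{"wx":0,"wy":0,"wz":0,"dx":0.0162,"dy":-0.0373,"dz":0,"grip":1}]}'
python3 -m handwheel '{"rows":[{"wx":0,"wy":0,"wz":0.17,"dx":0,"dy":0,"dz":0,"grip":1},{"wx":0,"wy":0,"wz":0.17,"dx":0,"dy":0,"dz":0,"grip":1},{"wx":0,"wy":0,"wz":0.17,"dx":0,"dy":0,"dz":0,"grip":1},{"wx":0,"wy":0,"wz":0.17,"dx":0,"dy":0,"dz":0,"grip":0.7},{"wx":0,"wy":0,"wz":0,"dx":0,"dy":0,"dz":0,"grip":0.7}]}'
python3 - <<'E'
from h import *
c=snap('wrist','w1'); print(np.round(ray(c,(320,200)),3)); print(proj(c,[[.5576,-.0697,.056],[.5771,-.2083,.095]]))
cv2.imwrite('pics/w1b.png',cv2.convertScaleAbs(c['frame'][:,:,::-1],alpha=1.8))
E
```

```text
t: 2.02
eef_pos: [0.5567, -0.07, 0.2225]
eef_rot: [3.142, 0.0, 0.202]
wrist_force: [0.2, -0.2, -0.1]
opening: 0.0876
gripper_force: 0.0
t: 2.65
eef_pos: [0.5566, -0.0712, 0.2224]
eef_rot: [3.141, 0.0, -0.477]
wrist_force: [0.1, -0.4, -0.1]
opening: 0.0716
gripper_force: 0.0
[[ 0.627 -0.107  0.385]
 [-0.244  0.115 -0.963]]
[[315.59615234 187.85412604]
 [445.1747384  108.60572465]]
```

View pics/w1b.png

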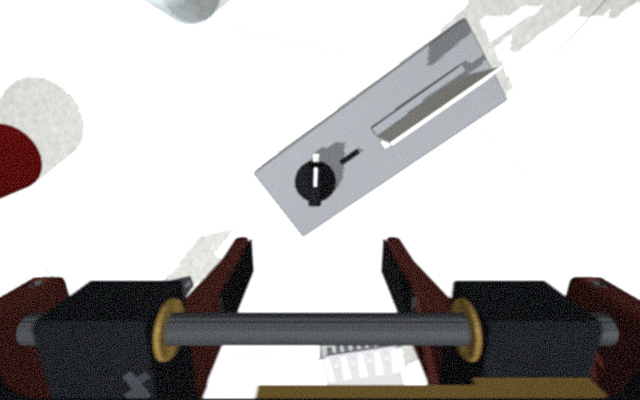

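The wrist view shows the knob at (315,181), its white line from (316,155) to (316,186) almost vertical in the image, so the fingers already line up with the bar. I'll measure it precisely.

```bash
python3 - <<'E'
from h import *
c=load('w1'); t=load('top0'); g=c['frame'].astype(int).sum(2)
y0,x0=158,298; sub=g[y0:192,x0:334]
for n,(im,(x0,x1,y0,y1)) in {'w':(c,(306,326,160,192)),'t':(t,(351,363,217,235))}.items():
    s=im['frame'][y0:y1,x0:x1].astype(int).sum(2); b=s[s<np.percentile(s,60)].mean(); thr=(s.max()+b)/2
    # largest connected bright blob nearest
    k,l,st,ce=cv2.connectedComponentsWithStats((s>thr).astype(np.uint8)); i=1+np.argmax(st[1:,4]); ys,xs=np.where(l==i)
    m=np.c_[xs+x0,ys+y0]; vx,vy,cx,cy=cv2.fitLine(m.astype(np.float32),cv2.DIST_L2,0,.01,.01).ravel()
    pr=(m-[cx,cy])@[vx,vy]; e=[(cx+vx*q,cy+vy*q) for q in (pr.min(),pr.max())]
    P=[onz(im,q,.056) for q in e]; d=P[1]-P[0]; print(n,len(xs),np.round(e,1).tolist(),np.round(P,4).tolist(),np.arctan2(d[1],d[0]))
s=(g[165:212,290:340]<150).astype(np.uint8); k,l,st,ce=cv2.connectedComponentsWithStats(s);i=1+np.argmax(st[1:,4]);print('blob',st[i],ce[i]+[290,165])
print('axis',tri([(c,(315.5,186.5)),(t,(354.6,229.6))]))
# stand corners in wrist
for uv in [(256,174),(303,235),(467,19),(506,98)]: print(uv,onz(c,uv,.022).round(4))
from fit import p,W; print(np.round(W(p,[(.05,.14),(-.05,.14),(.05,-.14),(-.05,-.14)],.022),4))
E
```

```text
w 83 [[314.5, 186.0], [315.7, 167.0]] [[0.5599, -0.0696, 0.056], [0.5776, -0.0801, 0.056]] -0.5384715487792221
t 67 [[356.0, 216.2], [358.0, 228.7]] [[0.5894, -0.073, 0.056], [0.561, -0.077, 0.056]] -3.0031218503952055
blob [   5    0   41   41 1169] [315.22412318 183.21642429]
axis [ 0.558834   -0.06969232  0.05402118]
(256, 174) [ 0.5971 -0.0117  0.022 ]
(303, 235) [ 0.5045 -0.0245  0.022 ]
(467, 19) [ 0.6369 -0.2849  0.022 ]
(506, 98) [ 0.5446 -0.2968  0.022 ]
stand [ 0.5695 -0.1538  0.14    0.0196  0.0917]
[[0.1, -0.4], [-0.1, -0.1], [0.4, 0.6], [0.1, 0.5], [-0.0, -0.0], [0.4, -0.4], [0.4, 0.3], [-1.5, 1.0], [-0.0, -0.5], [-0.5, 0.6], [-0.1, -0.0], [0.2, -0.2]]
cardtop [[ 0.5771 -0.2083  0.0917]] knob [[ 0.5576 -0.0697  0.046 ]]
line [ 0.559 -0.07   0.056] [ 0.583 -0.081  0.056] knob ang 0.5648051736926388
line [ 0.575 -0.08   0.056] [ 0.56  -0.07   0.056] knob ang -2.426170422636449
clip top [[0.536, 0.185, 0.084], [0.526, 0.138, 0.084], [0.5, 0.194, 0.084], [0.489, 0.15, 0.084]]
clip sc [[0.491, 0.151, 0.084], [0.502, 0.193, 0.084], [0.529, 0.142, 0.084], [0.54, 0.184, 0.084]]
[[ 0.5994 -0.0082  0.022 ]
 [ 0.5004 -0.0222  0.022 ]
 [ 0.6385 -0.2855  0.022 ]
 [ 0.5395 -0.2994  0.022 ]]
```

```bash
python3 -m handwheel '{"rows":[{"wx":0,"wy":0,"wz":0.02,"dx":0,"dy":-0.002,"dz":0.05,"grip":0.7},{"wx":0,"wy":0,"wz":0,"dx":0,"dy":0,"dz":0.05,"grip":0.7},{"wx":0,"wy":0,"wz":0,"dx":0,"dy":0,"dz":0.046,"grip":0.7},{"wx":0,"wy":0,"wz":0,"dx":0,"dy":0,"dz":0.02,"grip":0.7},{"wx":0,"wy":0,"wz":0,"dx":0,"dy":0,"dz":0.02,"grip":0.7}]}' 20
python3 -m handwheel '{"rows":[{"wx":0,"wy":0,"wz":0,"dx":0,"dy":0,"dz":0,"grip":0.1},{"wx":0,"wy":0,"wz":0,"dx":0,"dy":0,"dz":0,"grip":0},{"wx":0,"wy":0,"wz":0,"dx":0,"dy":0,"dz":0,"grip":0},{"wx":0,"wy":0,"wz":0,"dx":0,"dy":0,"dz":0,"grip":0},{"wx":0,"wy":0,"wz":0,"dx":0,"dy":0,"dz":0,"grip":0}]}' 20
```

```text
t: 3.32
eef_pos: [0.5574, -0.0694, 0.0355]
eef_rot: [3.142, 0.001, -0.495]
wrist_force: [-0.8, 0.3, 0.5]
opening: 0.0613
gripper_force: 0.0
t: 3.95
eef_pos: [0.5579, -0.0695, 0.0371]
eef_rot: [-3.141, -0.001, -0.498]
wrist_force: [0.2, 0.7, 0.7]
opening: 0.0149
gripper_force: 0.0
```

```bash
python3 -m handwheel '{"rows":[{"wx":0,"wy":0,"wz":0,"dx":0,"dy":0,"dz":0,"grip":0},{"wx":0,"wy":0,"wz":0,"dx":0,"dy":0,"dz":0,"grip":0}]}' 20
python3 -m handwheel '{"rows":[{"wx":0,"wy":0,"wz":0.1,"dx":0,"dy":0,"dz":0,"grip":0},{"wx":0,"wy":0,"wz":0.1,"dx":0,"dy":0,"dz":0,"grip":0},{"wx":0,"wy":0,"wz":0.1,"dx":0,"dy":0,"dz":0,"grip":0},{"wx":0,"wy":0,"wz":0.1,"dx":0,"dy":0,"dz":0,"grip":0},{"wx":0,"wy":0,"wz":0.1,"dx":0,"dy":0,"dz":0,"grip":0}]}' 20
```

```text
t: 4.2
eef_pos: [0.558, -0.0693, 0.0371]
eef_rot: [-3.141, -0.0, -0.498]
wrist_force: [-0.8, 1.1, 4.8]
opening: 0.0138
gripper_force: 20.0
t: 4.82
eef_pos: [0.5579, -0.0693, 0.037]
eef_rot: [-3.141, -0.0, -1.001]
wrist_force: [-0.4, 0.3, 4.3]
opening: 0.0139
gripper_force: 20.0
```

```bash
python3 -m handwheel '{"rows":[{"wx":0,"wy":0,"wz":0.1,"dx":0,"dy":0,"dz":0,"grip":0},{"wx":0,"wy":0,"wz":0.1,"dx":0,"dy":0,"dz":0,"grip":0},{"wx":0,"wy":0,"wz":0.1,"dx":0,"dy":0,"dz":0,"grip":0},{"wx":0,"wy":0,"wz":0.1,"dx":0,"dy":0,"dz":0,"grip":0},{"wx":0,"wy":0,"wz":0.028,"dx":0,"dy":0,"dz":0,"grip":0}]}' 20
python3 -m handwheel '{"rows":[{"wx":0,"wy":0,"wz":0,"dx":0,"dy":0,"dz":0,"grip":0},{"wx":0,"wy":0,"wz":0,"dx":0,"dy":0,"dz":0,"grip":0.4},{"wx":0,"wy":0,"wz":0,"dx":0,"dy":0,"dz":0,"grip":0.6},{"wx":0,"wy":0,"wz":0,"dx":0,"dy":0,"dz":0,"grip":0.7},{"wx":0,"wy":0,"wz":0,"dx":0,"dy":0,"dz":0,"grip":0.7}]}' 20
```

```text
t: 5.45
eef_pos: [0.5579, -0.0693, 0.0371]
eef_rot: [-3.141, -0.0, -1.428]
wrist_force: [-1.4, 0.5, 5.9]
opening: 0.0138
gripper_force: 20.0
t: 6.08
eef_pos: [0.5576, -0.0695, 0.0365]
eef_rot: [3.141, -0.0, -1.426]
wrist_force: [-0.2, 0.1, -0.4]
opening: 0.0499
gripper_force: 0.0
```

```bash
python3 -m handwheel '{"rows":[{"wx":0,"wy":0,"wz":0,"dx":0,"dy":0,"dz":-0.04,"grip":0.8},{"wx":0,"wy":0,"wz":0,"dx":0,"dy":0,"dz":-0.05,"grip":1},{"wx":0,"wy":0,"wz":0,"dx":0,"dy":0,"dz":-0.05,"grip":1},{"wx":0,"wy":0,"wz":0,"dx":0,"dy":0,"dz":-0.05,"grip":1},{"wx":0,"wy":0,"wz":0,"dx":0,"dy":0,"dz":0,"grip":1}]}'
python3 - <<'E'
from h import *
c=snap('wrist','w2');t=snap('top','t2'); uv=proj(c,[[.5576,-.0697,.056]])[0].astype(int); print(uv)
i=c['frame'][max(0,uv[1]-110):uv[1]+70,uv[0]-110:uv[0]+110,::-1]; i=cv2.resize(cv2.convertScaleAbs(i,alpha=1.5),None,fx=3,fy=3,interpolation=cv2.INTER_CUBIC); print(i.shape,max(0,uv[1]-110),uv[0]-110); cv2.imwrite('pics/w2c.png',i)
E
```

```text
t: 6.7
eef_pos: [0.5602, -0.0698, 0.2308]
eef_rot: [-3.134, -0.001, -1.426]
wrist_force: [0.2, -0.2, -0.7]
opening: 0.0878
gripper_force: 0.0
[321 186]
(540, 660, 3) 76 211
```

View pics/w2c.png

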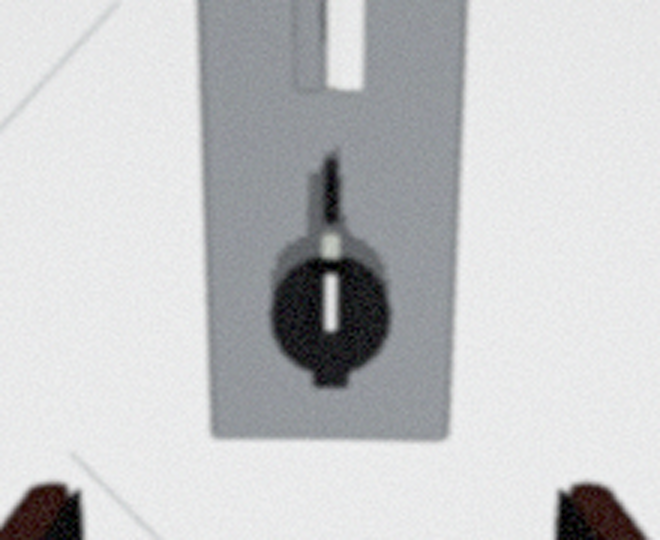

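The knob is set: line, nose and index mark run together at x≈331 in the crop, with under 1° of error. Now locating the clip.

```bash
python3 - <<'E' | tail -8
from fit import *
for a,b in((0,3),(1,2),(2,1),(3,0)): print(tri([(t,k[a]),(s,m[b])]).round(4))
st=status.get_state(); print(np.round(st['joints'],3),st['t'])
E
```

```text
line [ 0.575 -0.08   0.056] [ 0.56  -0.07   0.056] knob ang -2.426170422636449
clip top [[0.536, 0.185, 0.084], [0.526, 0.138, 0.084], [0.5, 0.194, 0.084], [0.489, 0.15, 0.084]]
clip sc [[0.491, 0.151, 0.084], [0.502, 0.193, 0.084], [0.529, 0.142, 0.084], [0.54, 0.184, 0.084]]
[0.5362 0.1851 0.0806]
[0.526  0.1405 0.0809]
[0.4998 0.1939 0.0815]
[0.4893 0.1506 0.0818]
[-0.18   0.289  0.236  1.839 -0.078  1.022 -2.909] 6.8
```

```bash
python3 -m handwheel '{"rows":[{"wx":0,"wy":0,"wz":-0.18,"dx":0,"dy":0,"dz":0,"grip":1},{"wx":0,"wy":0,"wz":-0.18,"dx":0,"dy":0,"dz":0,"grip":1},{"wx":0,"wy":0,"wz":-0.18,"dx":0,"dy":0,"dz":0,"grip":1},{"wx":0,"wy":0,"wz":-0.18,"dx":0,"dy":0,"dz":0,"grip":1},{"wx":0,"wy":0,"wz":-0.18,"dx":0,"dy":0,"dz":0,"grip":1}]}'
python3 -m handwheel '{"rows":[{"wx":0,"wy":0,"wz":-0.18,"dx":0,"dy":0,"dz":0,"grip":1},{"wx":0,"wy":0,"wz":-0.18,"dx":0,"dy":0,"dz":0,"grip":1},{"wx":0,"wy":0,"wz":-0.18,"dx":0,"dy":0,"dz":0,"grip":1},{"wx":0,"wy":0,"wz":-0.18,"dx":0,"dy":0,"dz":0,"grip":1},{"wx":0,"wy":0,"wz":-0.18,"dx":0,"dy":0,"dz":0,"grip":1}]}'
python3 -m handwheel '{"rows":[{"wx":0,"wy":0,"wz":-0.18,"dx":0,"dy":0,"dz":0,"grip":1},{"wx":0,"wy":0,"wz":-0.18,"dx":0,"dy":0,"dz":0,"grip":1},{"wx":0,"wy":0,"wz":-0.18,"dx":0,"dy":0,"dz":0,"grip":1},{"wx":0,"wy":0,"wz":-0.18,"dx":0,"dy":0,"dz":0,"grip":1},{"wx":0,"wy":0,"wz":-0.18,"dx":0,"dy":0,"dz":0,"grip":1}]}'; python3 -c "
from h import *
print(np.round(status.get_state()['joints'],3))"
```

```text
t: 7.42
eef_pos: [0.5564, -0.0693, 0.2244]
eef_rot: [3.14, 0.004, -0.52]
wrist_force: [-1.0, 0.2, 0.4]
opening: 0.0878
gripper_force: 0.0
t: 8.05
eef_pos: [0.5564, -0.0693, 0.2243]
eef_rot: [-3.14, 0.004, 0.38]
wrist_force: [0.7, -0.2, -0.5]
opening: 0.0879
gripper_force: 0.0
t: 8.68
eef_pos: [0.5564, -0.0693, 0.2243]
eef_rot: [-3.138, 0.001, 1.28]
wrist_force: [0.9, 0.0, -0.9]
opening: 0.0881
gripper_force: 0.0
[ 0.191  0.302 -0.218  1.816  0.074  1.036 -0.346]
```

```bash
python3 -m handwheel '{"rows":[{"wx":0,"wy":0,"wz":-0.061,"dx":0.044,"dy":-0.0193,"dz":0,"grip":1},{"wx":0,"wy":0,"wz":0,"dx":0.044,"dy":-0.0193,"dz":0,"grip":1},{"wx":0,"wy":0,"wz":0,"dx":0.044,"dy":-0.0193,"dz":0,"grip":1},{"wx":0,"wy":0,"wz":0,"dx":0.044,"dy":-0.0193,"dz":0,"grip":1},{"wx":0,"wy":0,"wz":0,"dx":0.044,"dy":-0.0193,"dz":0,"grip":1}]}'
python3 - <<'E'
from h import *
c=snap('wrist','w3'); uv=proj(c,[[.5128,.1675,.084]])[0].astype(int); print(uv)
y0,x0=max(0,uv[1]-90),uv[0]-110
i=c['frame'][y0:y0+180,x0:x0+220,::-1]; i=cv2.resize(cv2.convertScaleAbs(i,alpha=1.5),None,fx=3,fy=3,interpolation=cv2.INTER_CUBIC); print(i.shape,y0,x0); cv2.imwrite('pics/w3c.png',i)
E
```

```text
t: 9.3
eef_pos: [0.5166, 0.1685, 0.2246]
eef_rot: [-3.138, 0.002, 1.335]
wrist_force: [-0.1, 0.1, 0.8]
opening: 0.0874
gripper_force: 0.0
[312 194]
(540, 660, 3) 104 202
```

View pics/w3c.png

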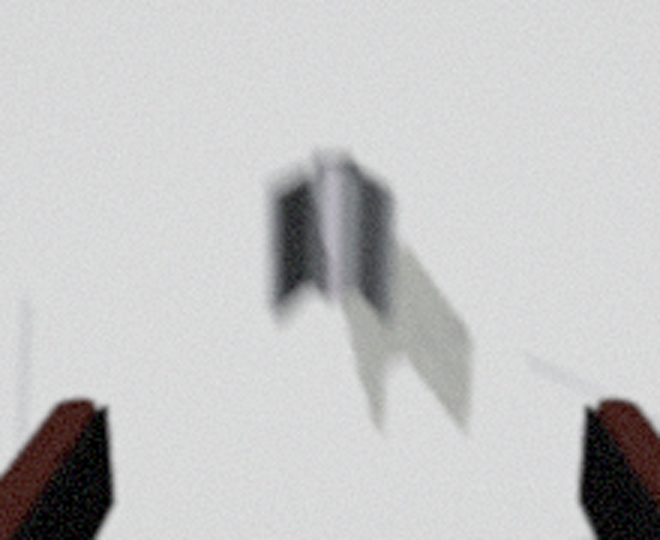

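The wrist view shows the clip's lever tops at x≈275 and 391, y≈188–315 in the crop, parallel to the tool axis, with the hinge between them. Next, the centre from several views.

```bash
python3 - <<'E' | tail -9
from fit import *
c=load('w3'); f=lambda x,y:(202+(x+.5)/3-.5,104+(y+.5)/3-.5)
w=[f(393,193),f(388,317),f(272,186),f(278,317)]
for z in(.081,.084): 
    P=np.array([onz(c,x,z) for x in w]); print(z,P.round(4).tolist(),P.mean(0).round(4))
# wrist: image up = tool +x = clip +y end ; right = tool +y?=+x
ks=[k[0],k[1],k[2],k[3]]; ms=[m[3],m[2],m[1],m[0]]
Q=np.array([tri([(c,w[i]),(t,ks[i]),(s,ms[i])]) for i in range(4)]); print(Q.round(4)); print(Q.mean(0).round(4))
c2=snap('wrist','w3b'); print(status.get_state()['eef_pos'].round(4),np.round(c2['tvec'].ravel()-c['tvec'].ravel(),4))
E
```

```text
clip sc [[0.491, 0.151, 0.084], [0.502, 0.193, 0.084], [0.529, 0.142, 0.084], [0.54, 0.184, 0.084]]
0.081 [[0.538, 0.1884, 0.081], [0.5271, 0.1475, 0.081], [0.5002, 0.1998, 0.081], [0.4908, 0.1561, 0.081]] [0.514  0.1729 0.081 ]
0.084 [[0.538, 0.1889, 0.084], [0.5272, 0.1484, 0.084], [0.5006, 0.2002, 0.084], [0.4913, 0.157, 0.084]] [0.5143 0.1736 0.084 ]
[[0.5368 0.1862 0.0798]
 [0.5257 0.1426 0.0776]
 [0.4993 0.1961 0.0789]
 [0.4891 0.1524 0.0791]]
[0.5127 0.1693 0.0789]
[0.5153 0.1736 0.2249] [0.0017 0.0042 0.001 ]
```

```bash
python3 -m handwheel '{"rows":[{"wx":0,"wy":0,"wz":0,"dx":-0.004,"dy":-0.001,"dz":0.05,"grip":1},{"wx":0,"wy":0,"wz":0,"dx":0,"dy":0,"dz":0.05,"grip":1},{"wx":0,"wy":0,"wz":0,"dx":0,"dy":0,"dz":0.04,"grip":1},{"wx":0,"wy":0,"wz":0,"dx":0,"dy":0,"dz":0.02,"grip":1},{"wx":0,"wy":0,"wz":0,"dx":0,"dy":0,"dz":0.016,"grip":0.9}]}' 20
python3 -m handwheel '{"rows":[{"wx":0,"wy":0,"wz":0,"dx":0,"dy":0,"dz":0,"grip":0.8},{"wx":0,"wy":0,"wz":0,"dx":0,"dy":0,"dz":0,"grip":0.7},{"wx":0,"wy":0,"wz":0,"dx":0,"dy":0,"dz":0,"grip":0.65}]}' 20
```

```text
t: 10.02
eef_pos: [0.5149, 0.1627, 0.0482]
eef_rot: [-3.138, 0.002, 1.334]
wrist_force: [-0.6, 0.0, 0.3]
opening: 0.0812
gripper_force: 0.0
t: 10.4
eef_pos: [0.517, 0.164, 0.0516]
eef_rot: [3.14, -0.001, 1.335]
wrist_force: [-0.5, -0.6, 0.6]
opening: 0.0579
gripper_force: 0.0
```

```bash
python3 -m handwheel '{"rows":[{"wx":0,"wy":0,"wz":0,"dx":0.005,"dy":-0.0035,"dz":0.002,"grip":0.65},{"wx":0,"wy":0,"wz":0,"dx":0,"dy":0,"dz":0,"grip":0.65},{"wx":0,"wy":0,"wz":0,"dx":0,"dy":0,"dz":0,"grip":0.65}]}' 20
python3 - <<'E'
from h import *
c=snap('wrist','w4'); print(status.get_state()['eef_pos'].round(4))
s=snap('scene','s4'); u=s['frame'][135:200,355:435,::-1]
a=cv2.convertScaleAbs(c['frame'][:,:,::-1],alpha=1.5)[60:320,140:500]; b=cv2.resize(cv2.convertScaleAbs(u,alpha=1.5),(400,260),interpolation=cv2.INTER_CUBIC); cv2.imwrite('pics/w4c.png',np.hstack([a,b]))
E
```

```text
t: 10.78
eef_pos: [0.5141, 0.1696, 0.0488]
eef_rot: [3.141, -0.0, 1.335]
wrist_force: [0.1, -0.8, -0.0]
opening: 0.0572
gripper_force: 0.0
[0.5141 0.1695 0.0487]
```

View pics/w4c.png

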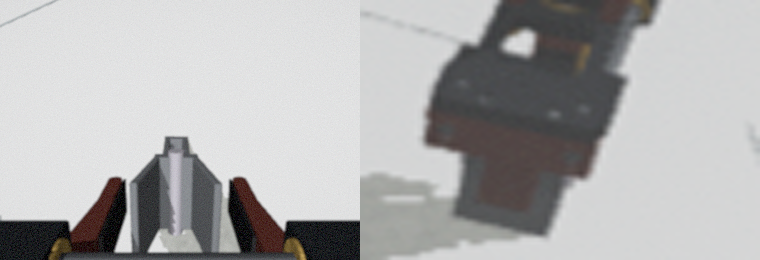

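The clip (levers at x≈132–221) is centred between the fingers (124–230), and the finger sits mid-width in the scene view. Squeezing it now.

```bash
python3 -m handwheel '{"rows":[{"wx":0,"wy":0,"wz":0,"dx":0,"dy":0,"dz":0,"grip":0.45},{"wx":0,"wy":0,"wz":0,"dx":0,"dy":0,"dz":0,"grip":0.35},{"wx":0,"wy":0,"wz":0,"dx":0,"dy":0,"dz":0,"grip":0.2},{"wx":0,"wy":0,"wz":0,"dx":0,"dy":0,"dz":0,"grip":0.1},{"wx":0,"wy":0,"wz":0,"dx":0,"dy":0,"dz":0,"grip":0.1}]}' 25
python3 -m handwheel '{"rows":[{"wx":0,"wy":0,"wz":0,"dx":0,"dy":0,"dz":0,"grip":0.1},{"wx":0,"wy":0,"wz":0,"dx":0,"dy":0,"dz":0,"grip":0.1}]}' 25
```

```text
t: 11.5
eef_pos: [0.5124, 0.1704, 0.05]
eef_rot: [-3.139, 0.001, 1.335]
wrist_force: [-9.6, -0.3, 19.7]
opening: 0.0275
gripper_force: 25.1
t: 11.75
eef_pos: [0.5124, 0.1704, 0.0501]
eef_rot: [-3.139, 0.001, 1.335]
wrist_force: [-9.3, -0.6, 20.2]
opening: 0.0277
gripper_force: 25.1
```

```bash
python3 -m handwheel '{"rows":[{"wx":0,"wy":0,"wz":0,"dx":0,"dy":0,"dz":-0.005,"grip":0.1},{"wx":0,"wy":0,"wz":0,"dx":0,"dy":0,"dz":-0.01,"grip":0.1},{"wx":0,"wy":0,"wz":0,"dx":0,"dy":0,"dz":-0.01,"grip":0.1},{"wx":0,"wy":0,"wz":0,"dx":0,"dy":0,"dz":0,"grip":0.1},{"wx":0,"wy":0,"wz":0,"dx":0,"dy":0,"dz":0,"grip":0.1}]}' 30
```

```text
t: 12.38
eef_pos: [0.514, 0.1693, 0.0736]
eef_rot: [3.142, 0.0, 1.335]
wrist_force: [0.7, -0.0, 0.1]
opening: 0.0237
gripper_force: 30.0
```

```bash
python3 -m handwheel '{"rows":[{"wx":0,"wy":0,"wz":0,"dx":0,"dy":0,"dz":-0.04,"grip":0.1},{"wx":0,"wy":0,"wz":-0.126,"dx":0,"dy":0,"dz":-0.05,"grip":0.1},{"wx":0,"wy":0,"wz":-0.126,"dx":0,"dy":0,"dz":-0.05,"grip":0.1},{"wx":0,"wy":0,"wz":-0.127,"dx":0,"dy":0,"dz":0,"grip":0.1},{"wx":0,"wy":0,"wz":0,"dx":0,"dy":0,"dz":0,"grip":0.1}]}' 30
python3 -m handwheel '{"rows":[{"wx":0,"wy":0,"wz":0,"dx":-0.03,"dy":0.001,"dz":0,"grip":0.1},{"wx":0,"wy":0,"wz":0,"dx":-0.04,"dy":0.001,"dz":0,"grip":0.1},{"wx":0,"wy":0,"wz":0,"dx":-0.04,"dy":0.001,"dz":0,"grip":0.1},{"wx":0,"wy":0,"wz":0,"dx":-0.04,"dy":0.001,"dz":0,"grip":0.1},{"wx":0,"wy":0,"wz":0,"dx":-0.04,"dy":0.001,"dz":0,"grip":0.1}]}' 30
```

```text
t: 13.0
eef_pos: [0.514, 0.1692, 0.2136]
eef_rot: [-3.142, 0.0, 1.712]
wrist_force: [0.5, -0.0, -1.0]
opening: 0.0235
gripper_force: 30.0
t: 13.62
eef_pos: [0.5454, -0.0192, 0.2124]
eef_rot: [-3.139, -0.0, 1.711]
wrist_force: [-0.1, 0.5, -0.6]
opening: 0.0236
gripper_force: 30.0
```

```bash
python3 -m handwheel '{"rows":[{"wx":0,"wy":0,"wz":0,"dx":-0.045,"dy":0.001,"dz":0,"grip":0.1},{"wx":0,"wy":0,"wz":0,"dx":-0.045,"dy":0.001,"dz":0,"grip":0.1},{"wx":0,"wy":0,"wz":0,"dx":-0.045,"dy":0.001,"dz":0,"grip":0.1},{"wx":0,"wy":0,"wz":0,"dx":-0.037,"dy":0.001,"dz":0,"grip":0.1},{"wx":0,"wy":0,"wz":0,"dx":-0.02,"dy":0.001,"dz":0,"grip":0.1}]}' 30
python3 -m handwheel '{"rows":[{"wx":0,"wy":0,"wz":0,"dx":0,"dy":0,"dz":0,"grip":0.1},{"wx":0,"wy":0,"wz":0,"dx":0,"dy":0,"dz":0,"grip":0.1},{"wx":0,"wy":0,"wz":0,"dx":0,"dy":0,"dz":0,"grip":0.1}]}' 30
python3 - <<'E'
from h import *
w=snap('wrist','w5');s=snap('scene','s5')
a=cv2.convertScaleAbs(w['frame'][:,:,::-1],alpha=1.5)[20:320,120:520]
b=cv2.resize(cv2.convertScaleAbs(s['frame'][110:220,160:310,::-1],alpha=1.5),(400,293),interpolation=cv2.INTER_CUBIC); b=np.vstack([b,np.zeros((7,400,3),np.uint8)])
cv2.imwrite('pics/w5c.png',np.hstack([a,b]))
E
```

```text
t: 14.25
eef_pos: [0.5775, -0.2094, 0.2122]
eef_rot: [-3.139, -0.0, 1.709]
wrist_force: [-0.2, 0.4, -0.8]
opening: 0.0238
gripper_force: 30.0
t: 14.62
eef_pos: [0.5786, -0.2052, 0.2138]
eef_rot: [3.141, -0.001, 1.716]
wrist_force: [0.5, -0.5, -1.0]
opening: 0.0236
gripper_force: 30.0
```

View pics/w5c.png

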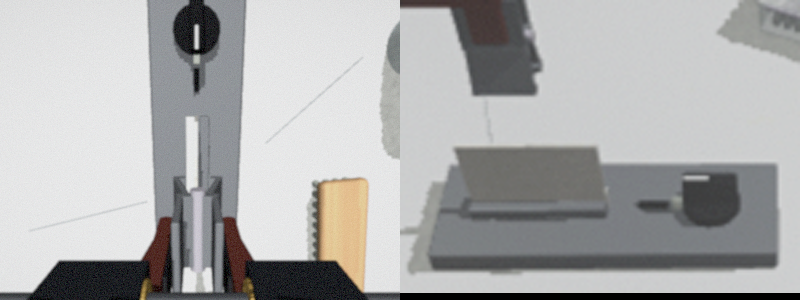

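The wrist view shows the card's far end between the two bars at x≈198 in the crop, and the clip's hinge and levers symmetric at x≈197.5. The scene view shows the clip open above the card. Now checking the offset numerically.

```bash
python3 - <<'E' | tail -22
from fit import *
w=load('w5'); s5=load('s5'); st=status.get_state(); e=st['eef_pos']; print(e.round(4),st['eef_rot'].round(4))
g=w['frame'].astype(int).sum(2)
for y in (140,150,160,170,180): print(y,g[y,298:340].tolist())
for P in (p,[.570,-.154,.144]):
    q=W(P,[(0,0),(0,-.02),(0,-.055)],.095); print('card',np.round(q,4).tolist(),proj(w,q).round(1).tolist(),'at z.034',proj(w,W(P,[(0,0),(-.0135,0),(.0135,0)],.034)).round(1).tolist())
yw=st['eef_rot'][2]; ax=np.array([np.cos(yw),np.sin(yw),0])
print('tool plane',proj(w,[e+ax*d+[0,0,z-e[2]] for z in(.095,.16,.24) for d in(0,.02,.08)]).round(1).tolist())
print('scene proj jaw tip',proj(s5,[e-[0,0,.05]]),'card mid',proj(s5,W(p,[(0,-.055)],.095)))
E
```

```text
stand [ 0.5695 -0.1538  0.14    0.0196  0.0917]
[[0.1, -0.4], [-0.1, -0.1], [0.4, 0.6], [0.1, 0.5], [-0.0, -0.0], [0.4, -0.4], [0.4, 0.3], [-1.5, 1.0], [-0.0, -0.5], [-0.5, 0.6], [-0.1, -0.0], [0.2, -0.2]]
cardtop [[ 0.5771 -0.2083  0.0917]] knob [[ 0.5576 -0.0697  0.046 ]]
line [ 0.559 -0.07   0.056] [ 0.583 -0.081  0.056] knob ang 0.5648051736926388
line [ 0.575 -0.08   0.056] [ 0.56  -0.07   0.056] knob ang -2.426170422636449
clip top [[0.536, 0.185, 0.084], [0.526, 0.138, 0.084], [0.5, 0.194, 0.084], [0.489, 0.15, 0.084]]
clip sc [[0.491, 0.151, 0.084], [0.502, 0.193, 0.084], [0.529, 0.142, 0.084], [0.54, 0.184, 0.084]]
[ 0.5785 -0.2059  0.2139] [ 3.1414e+00 -2.0000e-04  1.7154e+00]
140 [296, 304, 300, 304, 303, 302, 305, 354, 418, 460, 461, 470, 458, 467, 461, 450, 407, 369, 328, 308, 289, 275, 282, 287, 283, 297, 292, 279, 291, 278, 252, 260, 297, 288, 301, 292, 298, 297, 298, 300, 301, 300]
150 [297, 305, 299, 306, 296, 311, 293, 351, 420, 456, 464, 464, 459, 462, 460, 465, 460, 468, 450, 407, 347, 283, 269, 283, 299, 289, 291, 288, 290, 291, 282, 271, 279, 286, 297, 292, 291,
[... 593 characters left out ...]
8, 287, 293, 280, 260, 262, 292, 298, 295, 303, 295, 290, 298, 303, 286, 291]
card [[0.5695, -0.1538, 0.095], [0.5722, -0.1736, 0.095], [0.5771, -0.2083, 0.095]] [[313.8, 141.2], [313.8, 163.9], [313.7, 201.5]] at z.034 [[314.4, 136.2], [301.7, 136.1], [327.1, 136.2]]
card [[0.57, -0.154, 0.095], [0.5729, -0.1738, 0.095], [0.5779, -0.2084, 0.095]] [[314.4, 141.5], [314.4, 164.2], [314.5, 201.8]] at z.034 [[314.9, 136.4], [302.2, 136.4], [327.6, 136.4]]
tool plane [[315.5, 199.3], [315.5, 178.0], [315.5, 108.9], [315.1, 223.0], [315.1, 196.4], [315.0, 107.9], [314.1, 278.9], [314.1, 240.5], [313.9, 105.4]]
scene proj jaw tip [[200.87417959 139.56340436]] card mid [[206.55143211 163.91821784]]
```

```bash
python3 -m handwheel '{"rows":[{"wx":0,"wy":0,"wz":0,"dx":-0.002,"dy":-0.0012,"dz":0.01,"grip":0.1},{"wx":0,"wy":0,"wz":0,"dx":0,"dy":0,"dz":0.015,"grip":0.1},{"wx":0,"wy":0,"wz":0,"dx":0,"dy":0,"dz":0.01,"grip":0.1},{"wx":0,"wy":0,"wz":0,"dx":0,"dy":0,"dz":0,"grip":0.1},{"wx":0,"wy":0,"wz":0,"dx":0,"dy":0,"dz":0,"grip":0.1}]}' 30
python3 -m handwheel '{"rows":[{"wx":0,"wy":0,"wz":0,"dx":0,"dy":0,"dz":0.01,"grip":0.1},{"wx":0,"wy":0,"wz":0,"dx":0,"dy":0,"dz":0.01,"grip":0.1},{"wx":0,"wy":0,"wz":0,"dx":0,"dy":0,"dz":0.005,"grip":0.1},{"wx":0,"wy":0,"wz":0,"dx":0,"dy":0,"dz":0,"grip":0.1},{"wx":0,"wy":0,"wz":0,"dx":0,"dy":0,"dz":0,"grip":0.1}]}' 30
python3 - <<'E'
from h import *
w=snap('wrist','w6');s=snap('scene','s6');t=snap('top','t6')
B=lambda i:cv2.convertScaleAbs(i[:,:,::-1],alpha=1.6)
a=cv2.resize(B(w['frame'][100:300,220:420]),(400,400),interpolation=cv2.INTER_CUBIC)
b=cv2.resize(B(s['frame'][110:210,160:260]),(400,400),interpolation=cv2.INTER_CUBIC)
cv2.imwrite('pics/w6c.png',np.hstack([a,b]))
E
```

```text
t: 15.35
eef_pos: [0.5777, -0.2094, 0.1787]
eef_rot: [3.141, 0.0, 1.714]
wrist_force: [-0.6, 1.2, -0.6]
opening: 0.0234
gripper_force: 30.0
t: 15.98
eef_pos: [0.5777, -0.2094, 0.1539]
eef_rot: [3.141, 0.0, 1.714]
wrist_force: [0.8, 0.0, -1.8]
opening: 0.0235
gripper_force: 30.0
```

View pics/w6c.png

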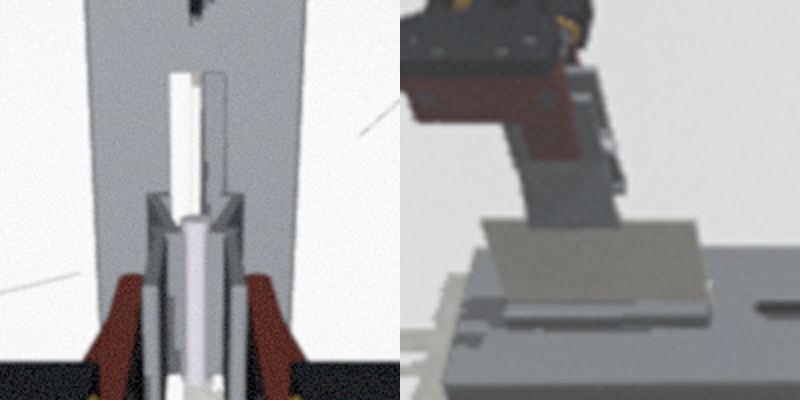

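In the wrist view the card (192–203) lies midway between the jaws (148–243), with the hinge at 196. In the scene view the near jaw's tip (about (575,226) in the crop) is at the card's top edge. I'll compute the tip height from that.

```bash
python3 - <<'E'
from h import *
s=load('s6'); e=status.get_state()['eef_pos']
g=s['frame'].astype(int).sum(2)
for x in (196,200,204,208): print(x,g[155:176,x].tolist())
ax=np.array([.99,.143,0]); ay=np.array([-.143,.99,0])
for off in(.009,.013):
  for z in (.046,.050,.054): print(off,z,proj(s,[e+ax*off-[0,0,z]+ay*d for d in(-.0225,0,.0225)]).round(1).tolist())
print('card top',proj(s,[[.5777+.0015-.143*d,-.2084+.99*d,.095] for d in(-.055,0,.055)]).round(1).tolist())
E
```

```text
196 [162, 159, 163, 165, 164, 164, 164, 163, 164, 165, 163, 171, 198, 216, 215, 220, 219, 218, 216, 217, 216]
200 [163, 164, 167, 158, 163, 165, 165, 166, 165, 171, 171, 170, 196, 213, 219, 218, 216, 221, 222, 216, 217]
204 [164, 164, 164, 169, 169, 173, 169, 170, 173, 181, 170, 165, 197, 216, 223, 218, 215, 215, 217, 217, 220]
208 [170, 177, 169, 170, 168, 169, 171, 170, 169, 171, 175, 178, 206, 221, 221, 219, 221, 221, 225, 223, 223]
0.009 0.046 [[192.9, 162.8], [204.1, 162.8], [215.3, 162.7]]
0.009 0.05 [[193.3, 164.2], [204.5, 164.2], [215.6, 164.1]]
0.009 0.054 [[193.7, 165.6], [204.8, 165.5], [216.0, 165.5]]
0.013 0.046 [[192.5, 164.3], [203.8, 164.2], [215.1, 164.1]]
0.013 0.05 [[193.0, 165.6], [204.2, 165.6], [215.4, 165.5]]
0.013 0.054 [[193.4, 167.0], [204.6, 167.0], [215.7, 166.9]]
card top [[179.2, 164.8], [206.2, 164.6], [233.1, 164.5]]
```

```bash
python3 -m handwheel '{"rows":[{"wx":0,"wy":0,"wz":0,"dx":0,"dy":0,"dz":0.006,"grip":0.1},{"wx":0,"wy":0,"wz":0,"dx":0,"dy":0,"dz":0.006,"grip":0.1},{"wx":0,"wy":0,"wz":0,"dx":0,"dy":0,"dz":0.006,"grip":0.1},{"wx":0,"wy":0,"wz":0,"dx":0,"dy":0,"dz":0.005,"grip":0.1},{"wx":0,"wy":0,"wz":0,"dx":0,"dy":0,"dz":0,"grip":0.1}]}' 30
python3 -m handwheel '{"rows":[{"wx":0,"wy":0,"wz":0,"dx":0,"dy":0,"dz":0,"grip":0.1},{"wx":0,"wy":0,"wz":0,"dx":0,"dy":0,"dz":0,"grip":0.1},{"wx":0,"wy":0,"wz":0,"dx":0,"dy":0,"dz":0,"grip":0.1}]}' 30
python3 - <<'E'
from h import *
w=snap('wrist','w7');s=snap('scene','s7')
B=lambda i:cv2.convertScaleAbs(i[:,:,::-1],alpha=1.6)
a=cv2.resize(B(w['frame'][100:300,220:420]),(400,400),interpolation=cv2.INTER_CUBIC)
b=cv2.resize(B(s['frame'][110:210,160:260]),(400,400),interpolation=cv2.INTER_CUBIC)
cv2.imwrite('pics/w7c.png',np.hstack([a,b]))
e=status.get_state()['eef_pos']; g=s['frame'].astype(int).sum(2)
for x in (196,200,204,208): print(x,g[160:182,x].tolist())
ax=np.array([.99,.143,0])
print(e,[proj(s,[e+ax*.017-[0,0,z-.0017]]).round(1).tolist() for z in(.046,.05,.054)])
E
```

```text
t: 16.75
eef_pos: [0.5772, -0.2093, 0.1301]
eef_rot: [-3.141, -0.0, 1.714]
wrist_force: [-0.2, -0.0, -0.1]
opening: 0.0235
gripper_force: 30.0
t: 17.12
eef_pos: [0.5776, -0.2094, 0.1309]
eef_rot: [3.141, 0.0, 1.714]
wrist_force: [-0.0, 0.4, -0.6]
opening: 0.0237
gripper_force: 30.0
196 [149, 158, 165, 162, 164, 163, 163, 164, 160, 167, 167, 166, 170, 168, 174, 204, 221, 221, 221, 218, 221, 221]
200 [151, 154, 162, 163, 161, 164, 160, 160, 164, 164, 166, 165, 169, 166, 172, 207, 218, 218, 221, 222, 221, 219]
204 [147, 157, 165, 163, 163, 159, 165, 166, 169, 168, 165, 170, 172, 168, 180, 213, 221, 222, 221, 218, 220, 219]
208 [151, 156, 161, 164, 165, 174, 171, 169, 168, 173, 172, 171, 169, 169, 177, 211, 224, 225, 220, 218, 219, 219]
[ 0.57756405 -0.20938301  0.13080634] [[[205.6, 172.9]], [[205.9, 174.2]], [[206.3, 175.5]]]
```

View pics/w7c.png

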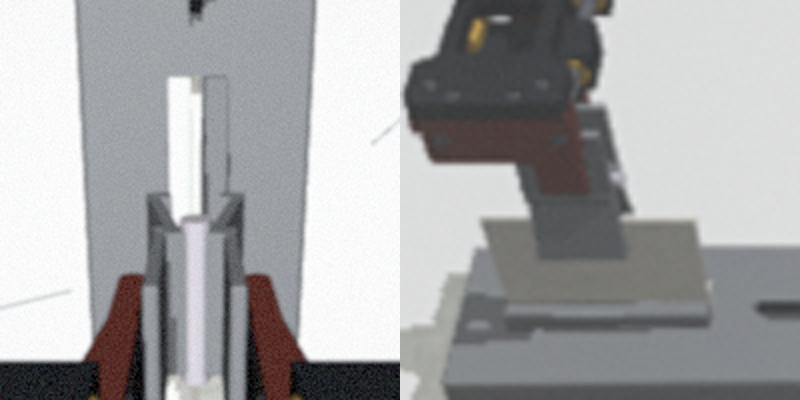

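The near jaw now overlaps the front of the card. Its lower edge at row 175 puts the tips about 15 mm below the card's top. The card is centred between the jaws (197 against 196), and no contact force is registering.

```bash
python3 -c "
from workcell import job
print(job.sign_off())"
```

```text
the job is handed in; nothing more can be done
None
```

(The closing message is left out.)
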